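Swing the bench magnifier over the opened device

ROBOT

A 7-joint arm with a two-finger parallel gripper is mounted at the origin on the work surface; the furniture and walls round the work are solid. World frame = base frame: x ahead of the robot, y to its left, z up, the work surface at z = 0. Lengths are in mm, angles in rad, forces in N, time in s.
With the tool pointing down it reaches from about 425 to 950 mm from the base axis. Payload 4.7 kg.
Tool frame: the origin (TCP) lies on the centre line of the jaws, within the pads' length; the fingertips stand 17 mm ahead of it and the grasp point (between the pads) lies 2 mm behind it (ctrl.finger_overhang is the distance from the TCP to the fingertips, in mm); z points along the fingers, y is the direction in which the jaws open and shut (so a half turn about z gives the same grasp; the last joint's range is limited). The gripper opens to 85 mm and grips with 20 to 120 N. Pads are 22 mm wide; open, the fingers measure 114 mm over their backs; the gripper's body (76 mm by 85 mm) begins 54 mm behind the grasp point. The pads swing forward as they close: fully open they stand 13 mm farther back than shut.
Start: joints at [-1.207, 0.469, -0.049, 1.532, 0.024, 1.141, -0.082], TCP at [258.336, 623.626, 248.335] pointing down, gripper open.
Joint ranges: [-2.59, 2.59], [-0.33, 1.99], [-1.39, 1.29], [0.1, 2.45], [-1.04, 4.18], [0.21, 1.99], [-2.66, 2.66]. Speed limits (rad/s): [2.57, 2.57, 3.14, 3.14, 3.14, 3.14, 3.14].

INTERFACE

Orientations are given as a unit quaternion [x, y, z, w].
In Python, from cell import ctrl gives the robot as it stands.
- The arm moves only by the tool drive_tool, never from a script. Its argument "motion" is text: rows parted by semicolons, each of 4 numbers parted by spaces: the shift along the tool's x, y, z in m, then the turn about the tool's z in degrees. A call has 1 to 5 rows; each row shifts and turns the pose as measured when the row begins, along the tool's axes as they then stand; what a row does not reach is not made up. A row lasts 1/10 s, in which the tool goes at most 50 mm and 8.59 degrees, less where a joint would pass 70% of its speed; a pose out of reach is approached as far as the arm can. A call is refused whole if a number of a shift passes 0.05 or a number of a turn 8.59, either way. A call with a gripper value outside its range is refused whole. "grip" is the finger opening in m, from 0 to 0.0854, set as the call begins (left out, the last holds). The fingers move at their own pace and stop on an object; "squeeze" is the grip in N (left out, the last holds). Time passes only in rows, so rows that do not move let the fingers close. It gives the time, the measured TCP pose, the force and the opening at its end, in the units of the state.
- ctrl.sense(): the state, without advancing time (a new reading comes with each control period).
- ctrl.snapshot(name): name is "scene" or "side" or "wrist"; returns a dict with "frame" (480x640x3 uint8, red, green, blue), "range_z" (480x640 float32, mm along the optical axis (not along the pixel's ray), 0 where there is no reading), "fx", "fy", "cx", "cy" (pixels), "R" (3x3) and "t" (3): a world point X has camera coordinates R X + t; the wrist camera has in their place "T_tool_cam" (4x4, takes a point from camera to tool coordinates, whose origin is the TCP and whose axes are the flange's). Camera axes: x right, y down, z forward; pixel columns grow to the right and rows downward; lengths in mm; the calibration is good to about 2 mm. A picture is of the moment at which its call begins: read the wrist's pose just before it.
- ctrl.hand_in(): hands the job in, once; it reports no verdict.
The state is a dict: "t": time; "joints": joint angles; "dq": joint speeds; "joint_efforts": joint torques, N m; "ee_pos": TCP position; "orientation": TCP orientation; "ft_force": force on the tool from outside, world axes, zero at the start; "torque": the same for the moment, N m; "finger_gap": opening from 0.0 (shut) to 1.0 (fully open).
Only numpy, scipy, OpenCV 4.12 (cv2) and the standard library are available. Lean on these libraries where they do the work, as an engineer would, in place of code of your own. Each camera call takes 0.05 s, during which the arm holds its last target. There are 200 camera calls.

TASK

Take the bench magnifier's swing arm by its red knob and swing it round until the lens stands centred above the opened pocket device with the bare circuit board (not the phone). Let go and leave it standing there, and do not shift the device, the phone or the little display panel on the table.

Things in the scene. Friction and masses are not known exactly. Their poses are not given: they have to be found in the camera images.
- knob (a point): Middle of the red upright knob on the magnifier's swing arm: a vertical cylinder 22 mm in diameter and 42 mm high (143 to 185 mm above the table; this point is at 164 mm). It stands on a black block on the arm, whose top is at 138 mm; the free height below the knob is 5 mm. It turns with the arm, 140 mm from the pivot. The arm follows it with about 1 to 2 N of sideways push and stays where it is left.
- lens (a point): Centre of the magnifier's round lens (white rim 96 mm in diameter, 16 mm thick, 120 to 136 mm above the table). It lies on the line from the pivot through the knob, 200 mm from the pivot, so 60 mm beyond the knob.
- pivot (a point): The vertical hinge axis of the magnifier's swing arm, at the height of the arm (128 mm), on top of a fixed post that stands on a dark round foot 120 mm in diameter. The highest part of the hinge is at 144 mm. The arm swings level about this axis, freely to 1.8 rad (103 degrees) either side of the direction that the stand faces; the opened device and the phone lie near the circle that the lens's centre describes, within 10 mm, one to each side.
- device_middle (a point): Middle of the opened pocket device, half-way up: a dark half shell 148 x 71 x 17 mm with green board and metal shield plates bare, lying open side up on the table, loose. Long side along its x.
- phone_middle (a point): Middle of a phone in a blue case, 150 x 74 x 10 mm, black screen up, lying loose on the table. A bystander. Long side along its x.
- display_middle (a point): A small loose bare display panel with an orange ribbon tail, 93 x 40 x 5 mm, lying loose on the table near where the lens stands at the start. A bystander.
There are look-alikes about, which are no part of the job. Leave any purple look-alike of the part that bears device_middle alone.

How it is judged (in metres and radians):
At the end, for the whole second after the job is handed in: The lens's centre is within 25 mm, seen from above, of the middle of the opened device, which has not been moved by more than 20 mm (horizontal distance between lens and device_middle below 0.025 m and distance of device_middle from where it was at the start of the episode below 0.02 m); the robot touches nothing.
It fails at once if the opened device is shifted by more than 20 mm (distance of device_middle from where it was at the start of the episode above 0.02 m).
It fails at once if the phone is shifted by more than 20 mm (distance of phone_middle from where it was at the start of the episode above 0.02 m).
It fails at once if the display panel is shifted by more than 20 mm (distance of display_middle from where it was at the start of the episode above 0.02 m).
It also fails if it takes over 35 s, if anything falls off the work surface, if the arm or the gripper's body presses on something with over 40 N, if the wrist force passes 120 N, or if a joint passes its speed limit or range.

## Working session

There is one attempt and no reset: what is moved stays moved. The work goes in short steps, Python scripts to look and compute and a tool call to move; the robot and the scene stay as the last step left them, time stands still between calls to the robot, and variables do not carry over. Pictures are saved under pics/ and viewed, about 8 in all and at most 12, crops included, and the job is handed in when it is done.

Besides the shell and the picture viewer there is one more tool, called after "Emit:" by a JSON object that holds its "fn" and its "kwargs", one argument or row to a line. drive_tool: Moves the arm, as the interface text tells. Its arguments: {"type":"object","properties":{"motion":{"type":"string"},"grip":{"type":"number"},"squeeze":{"type":"number"}},"required":["motion"]}

```bash
ls; mkdir -p pics; cat > h.py <<'E'
import numpy as np, cv2
from cell import ctrl
def snap(n,f):
    s=ctrl.snapshot(n); np.savez('pics/'+f+'.npz',**s); cv2.imwrite('pics/'+f+'.png',s['frame'][:,:,::-1]); return s
def load(f): return dict(np.load('pics/'+f+'.npz'))
def ray(s,u,v,z):
    d=s['R'].T@np.array([(u-s['cx'])/s['fx'],(v-s['cy'])/s['fy'],1]); c=-s['R'].T@s['t']
    return c+d*(z-c[2])/d[2]
def cloud(s):
    v,u=np.mgrid[:480,:640]; Z=s['range_z']
    P=np.stack([(u-s['cx'])/s['fx']*Z,(v-s['cy'])/s['fy']*Z,Z],-1)
    return (P-s['t'])@s['R']
E
python3 - <<'E'
from h import *
print(ctrl.sense())
for n in("scene","side"):
    s=snap(n,n+'0'); print(n,-s['R'].T@s['t'],s['fx'])
E
```

```text
pics
{'t': 0.0, 'joints': array([-1.20688436,  0.4694661 , -0.04857108,  1.53370314,  0.02409247,
        1.14098418, -0.08232636]), 'dq': array([ 0.00087687,  0.0001032 , -0.00134037, -0.00067558,  0.00058101,
        0.00081061,  0.00026322]), 'joint_efforts': array([-1.79582125e-04, -5.10302746e+01, -4.64935997e-02, -2.37711722e+01,
        1.08024370e-02,  7.85289245e-03, -3.04080238e-06]), 'ee_pos': array([258.1708595 , 623.07979493, 247.24077707]), 'orientation': array([ 1.95154881e-01,  9.80771939e-01, -9.75486863e-04, -1.55210205e-04]), 'ft_force': array([-0.10000118, -1.64867379, -0.18146629]), 'torque': array([ 0.0005947 , -0.01353959,  0.05618516]), 'finger_gap': 1.0031314401189992}
scene [   2.6264549  -385.68034638  683.27672067] 517.173684553767
side [ 210.79026327 -666.44204037  468.63148253] 433.1726019797363
```

View pics/scene0.png

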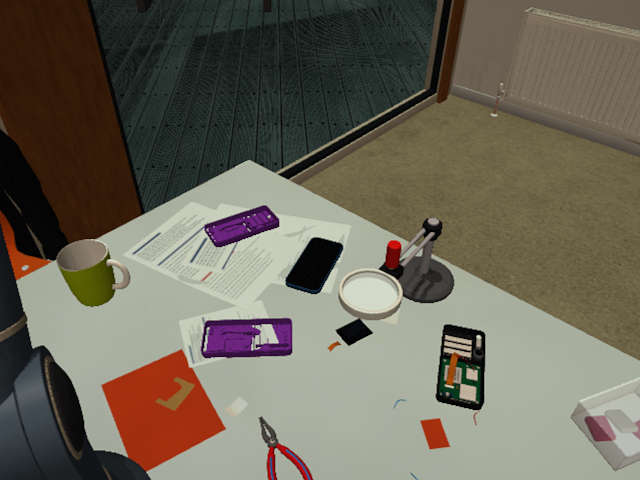

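View pics/side0.png

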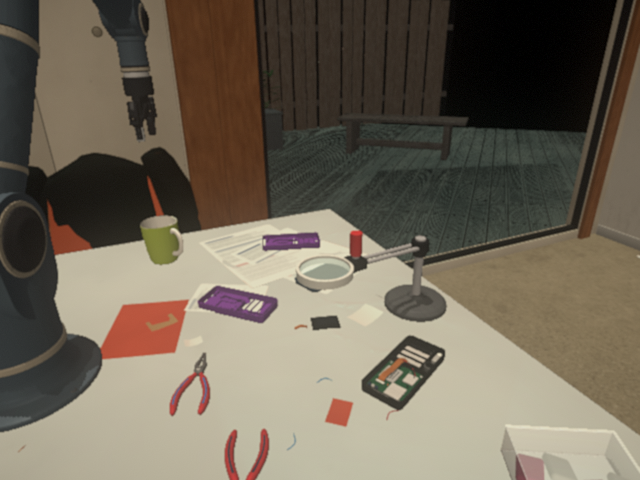

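Scene view: the lens is at about (370,292), the red knob at (393,255) and the hinge at (433,227). The candidates for the device are:
- **Dark shell with green board (461,366):** fits the description.
- **Purple shells (242,226) and (247,337):** look-alikes, to be left alone.
- **Phone (315,265):** a bystander.

The display panel is at (354,331). Next I'll measure these and confirm the device in a crop.

```bash
python3 - <<'E'
from h import *
for n,dev,kb,ln,hg in(("scene0",(425,315,500,420),(380,232,410,275),(325,255,410,325),(418,212,448,245)),("side0",(355,328,452,415),(345,225,368,262),(285,245,360,300),(408,230,434,262))):
    s=load(n); f=s['frame'].astype(int); r,g,b=f[...,0],f[...,1],f[...,2]; P=cloud(s)
    def box(m,B):
        o=np.zeros(m.shape,bool); o[B[1]:B[3],B[0]:B[2]]=m[B[1]:B[3],B[0]:B[2]]; 
        k,l,st,_=cv2.connectedComponentsWithStats(o.astype(np.uint8)); i=1+np.argmax(st[1:,4]); return l==i
    m=box(f.max(2)<70,dev); c=cv2.convexHull(np.argwhere(m)[:,::-1].astype(np.int32))
    # hull projected at top plane z=17
    W=np.array([ray(s,*p[0],17)[:2] for p in c],np.float32); print(n,'dev rect z17',cv2.minAreaRect(W))
    W=np.array([ray(s,*p[0],8)[:2] for p in c],np.float32); print('   z8',cv2.minAreaRect(W))
    Q=P[dev[1]:dev[3],dev[0]:dev[2]].reshape(-1,3); Q=Q[(Q[:,2]>5)&(Q[:,2]<30)]; print('   depth',cv2.minAreaRect(Q[:,:2].astype(np.float32)),Q[:,2].max())
    m=box((r>130)&(g<60)&(b<60),kb); p=np.argwhere(m)[:,::-1]; u=(p.min(0)+p.max(0))/2; print('knob',u,ray(s,*u,164),np.median(P[m],0))
    Q=P[ln[1]:ln[3],ln[0]:ln[2]][(f[ln[1]:ln[3],ln[0]:ln[2]].min(-1)>120)]; Q=Q[(Q[:,2]>118)&(Q[:,2]<142)]; print('lens',cv2.minEnclosingCircle(Q[:,:2].astype(np.float32)),len(Q))
    Q=P[hg[1]:hg[3],hg[0]:hg[2]].reshape(-1,3); Q=Q[(Q[:,2]>105)&(Q[:,2]<150)]; print('hinge',np.median(Q,0),Q.min(0),Q.max(0))
    Q=P.reshape(-1,3)[((f.max(2)<110).ravel())]; Q=Q[(Q[:,2]>8)&(Q[:,2]<40)]
s=load('scene0'); cv2.imwrite('pics/crop.png',cv2.resize(s['frame'][200:420,300:520,::-1],None,fx=2.7,fy=2.7,interpolation=cv2.INTER_CUBIC))
E
```

```text
scene0 dev rect z17 ((533.2527465820312, -233.40176391601562), (154.7724609375, 68.74909210205078), 26.2699031829834)
   z8 ((540.4203491210938, -231.34475708007812), (156.86305236816406, 69.67774200439453), 26.269901275634766)
   depth ((522.6066284179688, -237.87896728515625), (185.59864807128906, 73.85247039794922), 24.591140747070312) 19.867800977597145
knob [394. 245.] [546.74039027 -75.51725793 164.        ] [525.62329388 -87.55076116 184.59979703]
lens ((497.977294921875, -89.43698120117188), 77.9990005493164) 2248
hinge [656.7141669  -81.31471057 132.83427832] [610.83970483 -91.62873308 107.22600127] [681.76747239 -57.57600554 145.41262927]
side0 dev rect z17 ((535.0430297851562, -240.19882202148438), (154.01113891601562, 70.64193725585938), 26.544429779052734)
   z8 ((541.504638671875, -231.70472717285156), (157.08029174804688, 72.04966735839844), 26.544389724731445)
   depth ((540.5892944335938, -232.96719360351562), (150.87171936035156, 71.6076431274414), 26.726211547851562) 18.70502105965808
knob [355.5 242.5] [530.28266889 -86.68662648 164.        ] [525.72978678 -96.13512952 168.50049095]
lens ((473.57464599609375, -92.12837219238281), 51.99104309082031) 1579
hinge [661.57658708 -86.37194917 131.19178084] [635.3638997  -93.89482042 105.0954253 ] [683.59902641 -61.27789765 144.92851386]
```

View pics/crop.png

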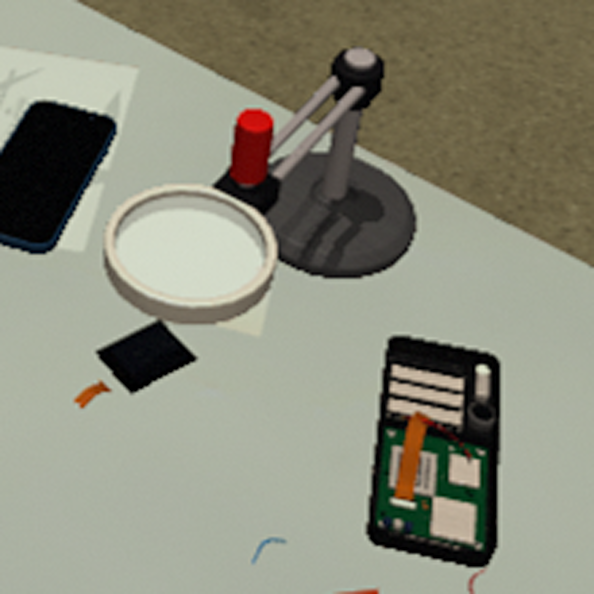

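The crop confirms it: the black shell with the bare green board at (461,366) is the target, and the phone, lens and display are clearly separate from it. I'll refine the pivot, knob and lens.

```bash
python3 - <<'E'
from h import *
A=[]
for n,kb,ln,hg in(("scene0",(380,232,410,275),(330,260,408,322),(418,212,448,245)),("side0",(345,225,368,262),(290,250,358,295),(408,230,434,262))):
    s=load(n); f=s['frame'].astype(int); P=cloud(s)
    sub=lambda a,B:a[B[1]:B[3],B[0]:B[2]]
    r=sub(f,kb); Q=sub(P,kb)[(r[...,0]>90)&(r[...,1]<60)]; T=Q[Q[:,2]>182]; print(n,'knobtop',(T.min(0)+T.max(0))/2,T.max(0)-T.min(0),len(T))
    Q=sub(P,hg).reshape(-1,3); T=Q[(Q[:,2]>139)&(Q[:,2]<148)]; print('hinge top',(T.min(0)+T.max(0))/2,T.max(0)-T.min(0),len(T))
    Q=sub(P,ln)[sub(f,ln).min(-1)>90]; T=Q[(Q[:,2]>131)&(Q[:,2]<140)].astype(np.float32)
    print('lens rim',cv2.fitEllipse(T[:,:2].astype(np.float32)),len(T), cv2.minEnclosingCircle(T[:,:2].copy()))
    Q=sub(P,hg).reshape(-1,3)
s=load('scene0'); print('hinge ray',ray(s,433.7,222.2,144), 'foot',ray(s,425.5,279,10))
E
```

```text
scene0 knobtop [ 269.30294961 -232.24270056  432.73409781] [533.35298944 306.87529165 501.08524572] 90
hinge top [664.40712887 -75.52803111 142.2180862 ] [26.68092794 27.03332069  6.38908615] 107
lens rim ((471.0416259765625, -91.0121841430664), (79.65869903564453, 104.29732513427734), 91.1537094116211) 1379 ((491.8581848144531, -91.19884490966797), 71.98899841308594)
side0 knobtop [526.13713237 -94.25756863 182.82083763] [13.24362362  7.76897526  1.44336253] 6
hinge top [667.71273873 -80.37616172 141.97796817] [29.11748905 24.11681915  5.90109139] 70
lens rim ((469.61871337890625, -93.58299255371094), (85.92057037353516, 87.76702880859375), 125.0509033203125) 798 ((474.3784484863281, -89.9053955078125), 53.488319396972656)
hinge ray [663.30231654 -79.29050995 144.        ] foot [666.49507675 -84.19149344  10.        ]
```

Estimates: pivot ≈ (665,-79), knob ≈ (526,-88) at 139 mm from it, lens ≈ (470,-91), and device ≈ (538,-234) at 200 mm from it. All agree with the given sizes. The swing is about +47° seen from above. I'll use a small planner to express each goal in tool axes.

```bash
cat > plan.py <<'E'
import sys, numpy as np
from scipy.spatial.transform import Rotation as Ro
from cell import ctrl
# plan: goal x y z (mm), yaw of tool y axis (deg) -> rows in tool axes
def plan(gx,gy,gz,yaw,maxs=45,maxt=8.5):
    s=ctrl.sense(); p=s['ee_pos'].copy(); R=Ro.from_quat(s['orientation']).as_matrix()
    y0=np.degrees(np.arctan2(R[1,1],R[0,1])); dy=y0-yaw
    d=np.array([gx,gy,gz])-p; n=int(max(np.ceil(np.linalg.norm(d)/maxs),np.ceil(abs(dy)/maxt),1))
    print('t',s['t'],'pos',p.round(1),'yaw',round(y0,1),'F',s['ft_force'].round(1),'gap',round(s['finger_gap'],3),'rows',n)
    out=[]
    for i in range(n):
        sh=R.T@(d/n)/1000; out.append('%.3f %.3f %.3f %.1f'%(*sh,dy/n)); R=R@Ro.from_euler('z',dy/n,degrees=True).as_matrix()
    for i in range(0,n,5): print('; '.join(out[i:i+5]))
if __name__=='__main__': plan(*map(float,sys.argv[1:]))
E
python3 plan.py 430 250 250 0; python3 plan.py 526 -88 260 -86.5 
```

```text
t 0.1 pos [258.1 623.1 247.4] yaw 67.5 F [0.1 0.4 0.1] gap 1.006 rows 10
-0.030 -0.028 -0.000 6.7; -0.033 -0.024 -0.000 6.7; -0.036 -0.020 -0.000 6.7; -0.038 -0.016 -0.000 6.7; -0.040 -0.011 -0.000 6.7
-0.041 -0.006 -0.000 6.7; -0.041 -0.002 -0.000 6.7; -0.041 0.003 -0.000 6.7; -0.040 0.008 -0.000 6.7; -0.039 0.013 -0.000 6.7
t 0.1 pos [258.1 623.1 247.4] yaw 67.5 F [0.1 0.4 0.1] gap 1.006 rows 19
-0.027 -0.029 -0.001 8.1; -0.031 -0.025 -0.001 8.1; -0.034 -0.020 -0.001 8.1; -0.037 -0.015 -0.001 8.1; -0.039 -0.010 -0.001 8.1
-0.040 -0.004 -0.001 8.1; -0.040 0.001 -0.001 8.1; -0.039 0.007 -0.001 8.1; -0.038 0.012 -0.001 8.1; -0.036 0.018 -0.001 8.1
-0.033 0.022 -0.001 8.1; -0.030 0.027 -0.001 8.1; -0.025 0.031 -0.001 8.1; -0.021 0.034 -0.001 8.1; -0.016 0.037 -0.001 8.1
-0.011 0.039 -0.001 8.1; -0.005 0.040 -0.001 8.1; 0.001 0.040 -0.001 8.1; 0.006 0.040 -0.001 8.1
```

Emit:
{"fn": "drive_tool", "kwargs": {
  "motion": "-0.030 -0.028 0 6.7; -0.033 -0.024 0 6.7; -0.036 -0.020 0 6.7; -0.038 -0.016 0 6.7; -0.040 -0.011 0 6.7",
  "grip": 0.085
}}

```text
t: 0.6
ee_pos: [340.1, 434.8, 243.2]
orientation: [0.474, 0.881, -0.003, -0.002]
ft_force: [-0.1, -0.0, 1.3]
finger_gap: 0.993
```

Emit:
{"fn": "drive_tool", "kwargs": {
  "motion": "-0.041 -0.006 0 6.7; -0.041 -0.002 0 6.7; -0.041 0.003 0 6.7; -0.040 0.008 0 6.7; -0.039 0.013 0 6.7"
}}

```text
t: 1.1
ee_pos: [425.1, 237.8, 242.0]
orientation: [0.716, 0.698, -0.004, -0.001]
ft_force: [1.1, 0.1, -0.7]
finger_gap: 0.994
```

```bash
python3 plan.py 500 -80 260 -86.5
```

```text
t 1.1 pos [425.1 237.8 242. ] yaw -1.5 F [ 1.1  0.1 -0.7] gap 0.994 rows 11
-0.029 0.008 -0.002 7.7; -0.027 0.011 -0.002 7.7; -0.026 0.015 -0.002 7.7; -0.023 0.018 -0.002 7.7; -0.021 0.021 -0.002 7.7
-0.018 0.024 -0.002 7.7; -0.014 0.026 -0.002 7.7; -0.011 0.028 -0.002 7.7; -0.007 0.029 -0.002 7.7; -0.003 0.030 -0.002 7.7
0.001 0.030 -0.002 7.7
```

Emit:
{"fn": "drive_tool", "kwargs": {
  "motion": "-0.029 0.008 -0.002 7.7; -0.027 0.011 -0.002 7.7; -0.026 0.015 -0.002 7.7; -0.023 0.018 -0.002 7.7; -0.021 0.021 -0.002 7.7"
}}

```text
t: 1.6
ee_pos: [457.6, 83.9, 251.6]
orientation: [0.913, 0.408, -0.006, 0.0]
ft_force: [0.6, 0.2, -0.5]
finger_gap: 0.993
```

Emit:
{"fn": "drive_tool", "kwargs": {
  "motion": "-0.018 0.024 -0.002 7.7; -0.014 0.026 -0.002 7.7; -0.011 0.028 -0.002 7.7; -0.007 0.029 -0.002 7.7; -0.003 0.030 -0.002 7.7"
}}

```text
t: 2.1
ee_pos: [484.8, -69.0, 261.6]
orientation: [0.998, 0.07, -0.006, 0.002]
ft_force: [1.3, -1.1, -0.8]
finger_gap: 0.996
```

```bash
python3 - <<'E'
from h import *
from scipy.spatial.transform import Rotation as Ro
q=ctrl.sense(); s=ctrl.snapshot('wrist')
T=s['T_tool_cam']; Rw=Ro.from_quat(q['orientation']).as_matrix()
Rc=Rw@T[:3,:3]; c=Rw@T[:3,3]+q['ee_pos']; s['R']=Rc.T; s['t']=-Rc.T@c
np.savez('pics/w1.npz',**s); cv2.imwrite('pics/w1.png',s['frame'][:,:,::-1])
print(c,q['ee_pos'])
f=s['frame'].astype(int); P=cloud(s); m=(f[...,0]>90)&(f[...,1]<60)&(f[...,2]<60)&(P[...,2]>100)
T=P[m]; t=m&(P[...,2]>181)
print(len(T)); 
if t.any():
    T=P[t]; print('knob top',(T.min(0)+T.max(0))/2,np.ptp(T,axis=0),np.argwhere(t).mean(0))
E
python3 plan.py 526 -88 250 -86.5
```

```text
[554.46877646 -58.15849735 385.16372948] [484.83381054 -68.95252874 261.60739621]
1285
knob top [511.57271378 -55.88737679 283.08230946] [ 85.79212537  79.39270452 204.16284006] [194.90944575 358.34582358]
t 2.15 pos [485.4 -74.9 262.4] yaw -82.6 F [ 1.  -3.5  1.8] gap 0.996 rows 1
0.039 0.018 0.012 3.9
```

View pics/w1.png

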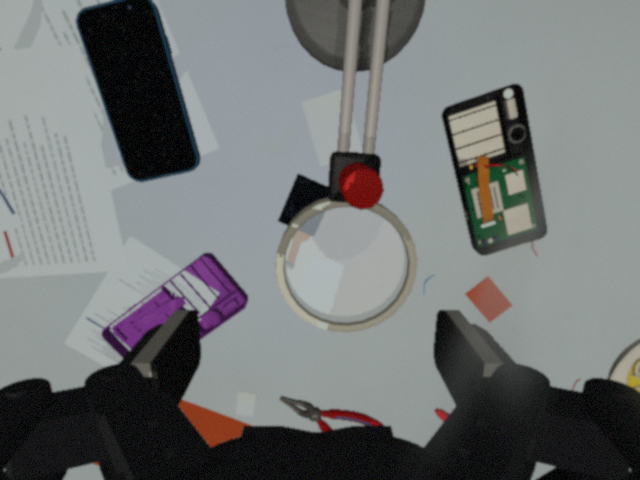

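The wrist view shows the knob top at (361,185), the lens at (346,264) and the device at (496,168). The arm was still settling in that shot, so I'll remeasure now that it is at rest.

```bash
cat >> h.py <<'E'
from scipy.spatial.transform import Rotation as Ro
def wrist(f):
    q=ctrl.sense(); s=ctrl.snapshot('wrist')
    T=s['T_tool_cam']; Rw=Ro.from_quat(q['orientation']).as_matrix()
    Rc=Rw@T[:3,:3]; c=Rw@T[:3,3]+q['ee_pos']; s['R']=Rc.T; s['t']=-Rc.T@c
    np.savez('pics/'+f+'.npz',**s); cv2.imwrite('pics/'+f+'.png',s['frame'][:,:,::-1]); return q,s
def big(m):
    k,l,st,_=cv2.connectedComponentsWithStats(m.astype(np.uint8)); i=1+np.argmax(st[1:,4]); return l==i
E
python3 - <<'E'
from h import *
q,s=wrist('w2'); q2=ctrl.sense(); print(q['ee_pos'],q2['ee_pos'])
f=s['frame'].astype(int); P=cloud(s)
m=big((f[...,0]>100)&(f[...,1]<50)&(f[...,2]<50)&(np.arange(480)[:,None]<250)); c,r=cv2.minEnclosingCircle(np.argwhere(m)[:,::-1].astype(np.float32)); print('knob px',c,r,ray(s,*c,185), np.median(P[m],0))
m=(P[...,2]>128)&(P[...,2]<141)&(f.min(-1)>110); m[:190]=0;m[340:]=0
c=cv2.fitEllipse(np.argwhere(m)[:,::-1].astype(np.int32)); T=P[m]; print('lens',c,ray(s,*c[0],136),cv2.minEnclosingCircle(T[:,:2].astype(np.float32)))
m=f.max(2)<75; m[:,:430]=0; m[:,560:]=0; m[:70]=0; m[270:]=0; m=big(m); h=cv2.convexHull(np.argwhere(m)[:,::-1].astype(np.int32))
for z in(8,17): print('dev',cv2.minAreaRect(np.array([ray(s,*p[0],z)[:2] for p in h],np.float32)))
E
python3 plan.py 526 -88 250 -86.5
```

```text
[485.35913778 -74.88400847 262.40098178] [485.03280915 -72.42971226 262.08381574]
knob px (348.62371826171875, 187.0824737548828) 20.22266960144043 [530.98320873 -85.02631815 185.        ] [530.84470508 -85.1721361  183.69550911]
lens ((335.5461730957031, 266.9961853027344), (103.83927154541016, 113.13019561767578), 88.5763168334961) [471.38371383 -89.44583134 136.        ] ((470.11383056640625, -90.15056610107422), 48.00677490234375)
dev ((540.3460083007812, -232.03155517578125), (147.9604034423828, 72.58606719970703), 26.52142906188965)
dev ((540.6907348632812, -228.03993225097656), (144.4381866455078, 70.858154296875), 26.52143096923828)
t 2.2 pos [485.  -72.4 262.1] yaw -82.2 F [0.5 0.6 0.7] gap 0.995 rows 2
0.019 0.010 0.006 2.2; 0.020 0.010 0.006 2.2
```

```bash
python3 plan.py 530 -86 240 -86.5 20
```

```text
t 2.2 pos [485.  -72.4 262.1] yaw -82.2 F [0.5 0.6 0.7] gap 0.995 rows 3
0.014 0.006 0.007 1.4; 0.014 0.006 0.007 1.4; 0.015 0.006 0.007 1.4
```

Emit:
{"fn": "drive_tool", "kwargs": {
  "motion": "0.014 0.006 0.007 1.4; 0.014 0.006 0.007 1.4; 0.015 0.006 0.007 1.4; 0 0 0 0; 0 0 0 0"
}}

```text
t: 2.7
ee_pos: [529.2, -83.1, 238.3]
orientation: [0.999, 0.033, -0.008, 0.002]
ft_force: [-0.1, 0.5, 0.1]
finger_gap: 0.992
```

```bash
python3 plan.py 530 -86 205 -86.5 20
```

```text
t 2.7 pos [529.2 -83.1 238.3] yaw -86.2 F [-0.1  0.5  0.1] gap 0.992 rows 2
0.001 0.001 0.017 0.2; 0.001 0.001 0.017 0.2
```

Next I'll descend around the knob in small rows.

Emit:
{"fn": "drive_tool", "kwargs": {
  "motion": "0.001 0.002 0.017 0; 0 0.001 0.017 0; 0 0 0.016 0; 0 0 0.015 0; 0 0 0 0"
}}

```text
t: 3.2
ee_pos: [527.1, -82.0, 172.8]
orientation: [0.999, 0.038, -0.007, -0.001]
ft_force: [-0.9, -0.3, 0.1]
finger_gap: 0.998
```

```bash
python3 plan.py 530 -86 167 -86.5 20; python3 - <<'E'
from h import *
s=snap('side','side1')
cv2.imwrite('pics/side1c.png',cv2.resize(s['frame'][150:350,250:470,::-1],None,fx=2.7,fy=2.7))
E
```

```text
t 3.2 pos [527.1 -82.  172.8] yaw -85.7 F [-0.9 -0.3  0.1] gap 0.998 rows 1
0.003 0.004 0.006 0.8
```

View pics/side1c.png

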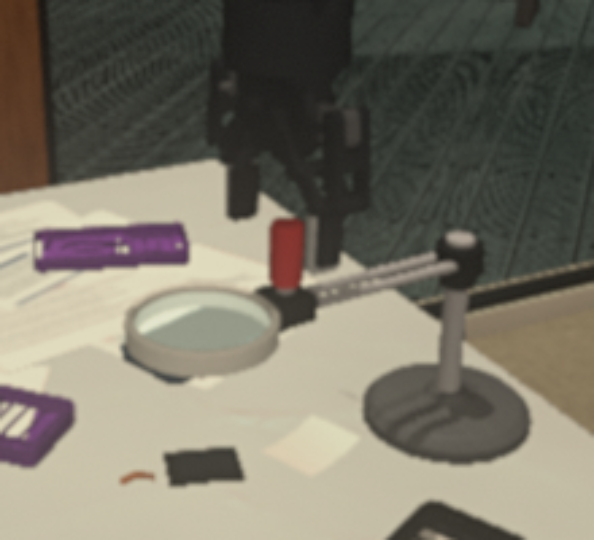

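The fingers stand either side of the knob (288,255 in the crop), which is centred between them. I'll correct slightly and close to a loose cage.

Emit:
{"fn": "drive_tool", "kwargs": {
  "motion": "0.003 0.004 0.004 0.8; 0 0 0 0; 0 0 0 0; 0 0 0 0; 0 0 0 0",
  "grip": 0.026,
  "squeeze": 20
}}

```text
t: 3.75
ee_pos: [532.9, -86.0, 172.9]
orientation: [1.0, 0.031, -0.003, -0.001]
ft_force: [-0.6, -0.1, 0.6]
finger_gap: 0.306
```

Emit:
{"fn": "drive_tool", "kwargs": {
  "motion": "0 0 0 0; 0 0 0 0; 0 0 0 0; 0 0 0 0; 0 0 0 0"
}}

```text
t: 4.25
ee_pos: [533.0, -86.0, 173.1]
orientation: [1.0, 0.031, -0.003, -0.001]
ft_force: [-0.9, -0.3, -0.1]
finger_gap: 0.302
```

```bash
cat > arc.py <<'E'
import sys, numpy as np
from scipy.spatial.transform import Rotation as Ro
from cell import ctrl
pv=np.array([668.,-78]); step,n=float(sys.argv[1]),int(sys.argv[2])
s=ctrl.sense(); p=s['ee_pos']; R=Ro.from_quat(s['orientation']).as_matrix()
d=p[:2]-pv; a0=np.arctan2(d[1],d[0]); y=np.degrees(np.arctan2(R[1,1],R[0,1]))
print('t',s['t'],'pos',p.round(1),'arm angle',np.degrees(a0)%360,'r',np.hypot(*d),'yaw',y,'F',s['ft_force'].round(1),'T',s['torque'].round(2),'gap',s['finger_gap']*85)
pos=p.copy(); o=[]
for i in range(1,n+1):
    a=a0+np.radians(step)*i; q=np.array([*(pv+140*np.array([np.cos(a),np.sin(a)])),168])
    dy=(y-(np.degrees(a)-270))%360; dy=(dy+180)%360-180; dy=np.clip(dy,-8,8)
    o.append('%.3f %.3f %.3f %.1f'%(*(R.T@(q-pos)/1000),dy)); y-=dy; R=R@Ro.from_euler('z',dy,degrees=True).as_matrix(); pos=q
for i in range(0,n,5): print('; '.join(o[i:i+5]))
E
python3 arc.py 3 15
```

```text
t 4.25 pos [533.  -86.  173.1] arm angle 183.3742554284149 r 135.235887814254 yaw -86.45047203325613 F [-0.9 -0.3 -0.1] T [-0.04 -0.03  0.03] gap 25.64055302203582
-0.005 0.007 0.005 -2.8; 0.000 0.007 -0.000 -3.0; 0.000 0.007 -0.000 -3.0; 0.000 0.007 -0.000 -3.0; 0.000 0.007 -0.000 -3.0
0.000 0.007 -0.000 -3.0; 0.000 0.007 -0.000 -3.0; 0.000 0.007 -0.000 -3.0; 0.000 0.007 -0.000 -3.0; 0.000 0.007 -0.000 -3.0
0.000 0.007 -0.000 -3.0; 0.000 0.007 -0.000 -3.0; 0.000 0.007 -0.000 -3.0; 0.000 0.007 -0.000 -3.0; 0.000 0.007 -0.000 -3.0
```

Emit:
{"fn": "drive_tool", "kwargs": {
  "motion": "-0.003 0.007 0.003 -3; 0 0.007 0 -3; 0 0.007 0 -3; 0 0.007 0 -3; 0 0.007 0 -3"
}}

```text
t: 4.75
ee_pos: [536.2, -117.3, 169.6]
orientation: [0.986, 0.168, -0.003, -0.004]
ft_force: [0.1, 1.1, 1.4]
finger_gap: 0.304
```

```bash
python3 arc.py 3 10
```

```text
t 4.75 pos [ 536.2 -117.3  169.6] arm angle 196.61354340318476 r 137.58145539731086 yaw -70.62335093347095 F [0.1 1.1 1.4] T [0.26 0.08 0.03] gap 25.830561735132537
-0.003 0.007 0.002 -0.2; 0.000 0.007 -0.000 -3.0; 0.000 0.007 -0.000 -3.0; 0.000 0.007 -0.000 -3.0; 0.000 0.007 -0.000 -3.0
0.000 0.007 -0.000 -3.0; 0.000 0.007 -0.000 -3.0; 0.000 0.007 -0.000 -3.0; 0.000 0.007 -0.000 -3.0; 0.000 0.007 -0.000 -3.0
```

Emit:
{"fn": "drive_tool", "kwargs": {
  "motion": "-0.002 0.007 0.001 -1; 0 0.007 0 -3; 0 0.007 0 -3; 0 0.007 0 -3; 0 0.007 0 -3"
}}

```text
t: 5.25
ee_pos: [548.3, -148.4, 167.9]
orientation: [0.959, 0.284, -0.003, -0.007]
ft_force: [0.1, 0.5, 1.7]
finger_gap: 0.303
```

Emit:
{"fn": "drive_tool", "kwargs": {
  "motion": "0 0.007 0 -3; 0 0.007 0 -3; 0 0.006 0 -3; 0 0.004 0 -2; 0 0 0 0"
}}

```text
t: 5.75
ee_pos: [562.5, -167.5, 167.1]
orientation: [0.926, 0.379, -0.004, -0.009]
ft_force: [-0.7, -0.6, 0.7]
finger_gap: 0.306
```

```bash
python3 arc.py 2 3; cat > meas.py <<'E'
from h import *
import sys
n=sys.argv[1]
s=snap('scene',n); f=s['frame']; s2=snap('side',n+'s')
cv2.imwrite('pics/'+n+'b.png',np.vstack([f[190:430,300:560],s2['frame'][200:440,260:520]])[:,:,::-1])
E
python3 meas.py m1
```

```text
t 5.75 pos [ 562.5 -167.5  167.1] arm angle 220.32708002885673 r 138.35194813851703 yaw -45.50957574562235 F [-0.7 -0.6  0.7] T [-0.03 -0.02  0.06] gap 25.96762078540204
-0.002 0.005 -0.001 2.2; 0.000 0.005 -0.000 -2.0; 0.000 0.005 -0.000 -2.0
```

View pics/m1b.png

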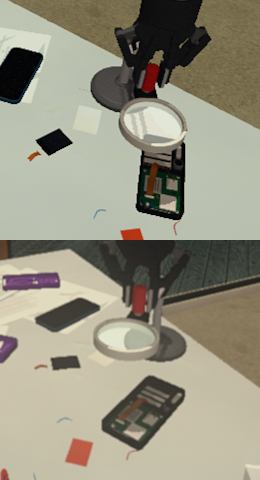

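The lens has followed and stands nearly over the device; the knob is still inside the cage. About 10° more to go.

Emit:
{"fn": "drive_tool", "kwargs": {
  "motion": "-0.002 0.005 0 0; 0 0.006 0 -2; 0 0.006 0 -2; 0 0.005 0 -2; 0 0 0 0"
}}

```text
t: 6.35
ee_pos: [575.9, -183.1, 166.2]
orientation: [0.904, 0.428, -0.004, -0.011]
ft_force: [-0.9, 0.7, 0.7]
finger_gap: 0.304
```

```bash
cat > lens.py <<'E'
from h import *
import sys
dev=np.array([540.,-232]); pv=np.array([668.,-78])
for n in('scene','side'):
    s=snap(n,sys.argv[1]+n); f=s['frame'].astype(int); P=cloud(s)
    m=(P[...,2]>130)&(P[...,2]<141)&(f.min(-1)>110)&(np.hypot(P[...,0]-dev[0],P[...,1]-dev[1])<90)
    if m.sum()<30: print(n,'few',m.sum()); continue
    T=P[m][:,:2].astype(np.float32); c,r=cv2.minEnclosingCircle(T); e=cv2.fitEllipse(np.argwhere(big(m))[:,::-1].astype(np.int32))
    w=ray(s,*e[0],135)
    print(n,'circle',np.round(c,1),round(r,1),'ellipse ray',w.round(1),e[1],'off',np.hypot(*(np.array(c)-dev)).round(1),np.hypot(*(w[:2]-dev)).round(1))
E
python3 arc.py 2 2; python3 lens.py l1
```

```text
t 6.35 pos [ 575.9 -183.1  166.2] arm angle 228.78558359903363 r 139.74057133674816 yaw -39.34284645534637 F [-0.9  0.7  0.7] T [ 0.01 -0.05  0.03] gap 25.82224063536009
-0.000 0.005 -0.002 -0.1; 0.000 0.005 -0.000 -2.0
scene circle [ 534.9 -225. ] 48.4 ellipse ray [ 531.1 -229.1  135. ] (37.410579681396484, 55.5986213684082) off 8.6 9.4
side circle [ 544.  -216.2] 61.3 ellipse ray [ 532.6 -232.5  135. ] (31.8925838470459, 55.64735794067383) off 16.2 7.5
```

The offset is about 8 mm along the arc. One small nudge more, then open and lift straight up.

Emit:
{"fn": "drive_tool", "kwargs": {
  "motion": "0 0.005 0 0; 0 0 0 0; 0 0 0 0"
}}

```text
t: 6.75
ee_pos: [579.1, -185.8, 165.8]
orientation: [0.904, 0.427, -0.005, -0.012]
ft_force: [-0.2, -0.7, -0.5]
finger_gap: 0.305
```

Emit:
{"fn": "drive_tool", "kwargs": {
  "motion": "0 0 0 0; 0 0 0 0; 0 0 0 0; 0 0 0 0; 0 0 0 0",
  "grip": 0.085
}}

```text
t: 7.25
ee_pos: [579.3, -185.6, 165.9]
orientation: [0.904, 0.427, -0.005, -0.011]
ft_force: [-0.3, 1.0, -0.5]
finger_gap: 0.996
```

Emit:
{"fn": "drive_tool", "kwargs": {
  "motion": "0 0 0 0; 0 0 -0.02 0; 0 0 -0.03 0; 0 0 -0.04 0; 0 0 -0.04 0"
}}

```text
t: 7.75
ee_pos: [578.3, -186.1, 292.9]
orientation: [0.904, 0.427, -0.011, -0.016]
ft_force: [0.4, -0.0, -0.2]
finger_gap: 0.997
```

```bash
python3 plan.py 560 -150 330 -39; python3 lens.py l2
```

```text
t 7.75 pos [ 578.3 -186.1  292.9] yaw -39.4 F [ 0.4 -0.  -0.2] gap 0.997 rows 2
0.008 -0.019 -0.018 -0.2; 0.008 -0.019 -0.018 -0.2
scene circle [ 551.6 -213.2] 67.9 ellipse ray [ 536.4 -232.1  135. ] (37.476078033447266, 55.89500045776367) off 22.0 3.6
side circle [ 546.7 -220.1] 60.6 ellipse ray [ 537.7 -236.9  135. ] (31.16415023803711, 56.64415740966797) off 13.7 5.4
```

Emit:
{"fn": "drive_tool", "kwargs": {
  "motion": "0.020 0 -0.030 0; -0.025 0 -0.02 0; -0.02 0 0 0; 0 0 0 0; 0 0 0 0"
}}

```text
t: 8.35
ee_pos: [565.0, -207.9, 346.9]
orientation: [0.904, 0.427, -0.006, -0.013]
ft_force: [-0.5, -0.1, 0.2]
finger_gap: 0.993
```

```bash
python3 - <<'E'
from h import *
q,s=wrist('w3'); print(q['ee_pos'],q['t'],q['ft_force'])
f=s['frame'].astype(int);P=cloud(s)
m=(P[...,2]>128)&(P[...,2]<141)&(f.min(-1)>110)&(np.hypot(P[...,0]-540,P[...,1]+232)<75)
e=cv2.fitEllipse(np.argwhere(big(m))[:,::-1].astype(np.int32)); print(e,ray(s,*e[0],136))
a=load('scene0')['frame'].astype(int); b=snap('scene','end')['frame'].astype(int)
for nm,B in(('phone',(283,232,345,295)),('display',(325,318,376,352)),('dev low end',(434,375,490,412))):
    print(nm,abs(a-b)[B[1]:B[3],B[0]:B[2]].max(-1).__gt__(60).mean())
cv2.imwrite('pics/fin.png',np.hstack([s['frame'],cv2.resize(b[180:430,280:540].astype(np.uint8),(499,480))])[:,:,::-1][::1].copy())
im=cv2.imread('pics/fin.png'); cv2.imwrite('pics/fin.png',cv2.resize(im,(798,336)))
E
```

```text
[ 564.96594132 -207.90614614  346.89788897] 8.35 [-0.53147059 -0.09041567  0.21466579]
((317.07879638671875, 250.40155029296875), (81.17652130126953, 88.42298126220703), 56.62898254394531) [ 543.37605083 -224.50031856  136.        ]
phone 0.0007680491551459293
display 0.015570934256055362
dev low end 0.15974903474903476
```

View pics/fin.png

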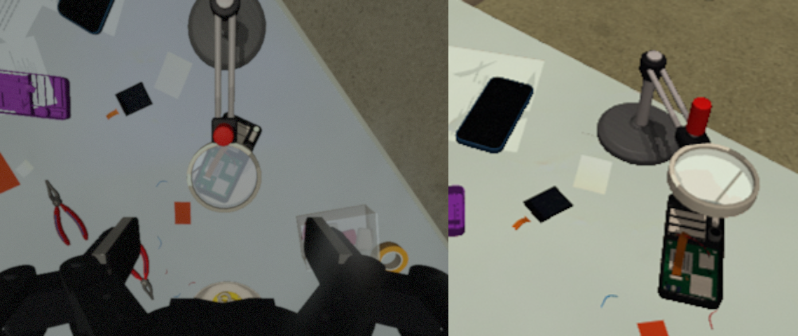

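The final views show the lens over the device, the knob free and the gripper well clear. The 16% change at the device's low end needs a check before hand-in, since it could be shadow or a shift.

```bash
python3 - <<'E'
from h import *
for n in('scene0','end'):
    f=load(n)['frame'].astype(int); m=np.zeros((480,640),bool); m[372:420,425:500]=(f.max(2)<70)[372:420,425:500]; m=big(m); p=np.argwhere(m); print(n,p.min(0),p.max(0))
    f=f[375:412,434:490]; g=(f[...,1]-f[...,0]>25); print(np.argwhere(g).mean(0) ,g.sum(), f.mean((0,1)))
print(ctrl.sense()['ft_force'], ctrl.hand_in())
E
```

```text
scene0 [372 436] [409 483]
[11.76       25.97866667] 375 [ 96.03667954 101.8542471   85.4242278 ]
end [372 436] [409 483]
[12.91441441 22.20720721] 222 [81.60714286 85.51013514 73.51640927]
the job is handed in; nothing more can be done
[-0.65670498  0.50037639 -0.51883976] None
```

I swung the magnifier round by its red knob until the lens stood over the opened device with the green board, then let go and handed the job in at about 8.4 s. I held the knob in a loose 26 mm cage and swung the arm about 47°. I then opened the gripper and lifted it about 180 mm clear.

- **Lens position:** three camera estimates put the lens 3.6 mm (scene), 5.4 mm (side) and about 8 mm (wrist) from the device's middle, against the 25 mm limit. Two cruder circle fits gave 14 and 22 mm. Their radii came out at 61 and 68 mm instead of 48, probably because they took in the arm's rods, so I set them aside.
- **Device:** its visible outline is at the same pixels before and after. A plain image comparison showed a 16% change at its lower end; I read that as the lens's shadow, since the area is darker.
- **Phone and display panel:** the same comparison showed almost no change (0.1% and 1.6% of pixels).
- **Forces:** no reading went above about 4 N, and the wrist force was near zero at the end.

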